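Show the neck block to the inspection camera

TASK

Press both hinged hold-down straps of the ukulele mould down until their catches keep them shut, so that the bent sides stay put, then lift the slotted neck block up out of the mould and present it to the inspection camera: slotted face towards the lens and square to it, block the right way up, the middle of that face on the lens's line of sight and 10 cm in front of the glass. Finish while still holding the block there in the air, not resting on anything; leave the plain tail block and the other things on the bench where they are.

Things in the scene. Friction and masses are not known exactly. Their poses are not given: they have to be found in the camera images.
- neck_center (a point): centre of the neck block: loose brown wooden block, 46 mm wide, 30 thick, 64 tall, 50 g, standing in the mould's narrower end; underside 12, top 76 mm above the bench. A slot 20 wide, 14 deep runs top to bottom down one wide face, which looks outwards, against the mould's end. Axes: x out of the slotted face, y across the 46 mm width (30 mm finger room beside each end), z to its top
- neck_face (a point): middle of the slotted face of the neck block, 15 mm from its centre along the block's x (in the open slot, level with the face); axes as the block's
- view_point (a point): the point in the air 100 mm in front of the lens on its line of sight, about 178 mm above the bench: the middle of the slotted face belongs here. Axes as lens
- lens (a point): centre of the front glass, 228 mm above the bench, of the inspection camera (grey box with a black barrel on a post, fixed). Axes: x the way it looks (to the robot's side, 30 degrees down), y level, z picture's up. The block is right with its x opposite to this x (slotted face looks 30 degrees up, at the lens), its y opposite to this y, its z along this z
- mould: fixed ukulele mould: base board 270 x 310 mm, 12 thick; on it a figure-of-eight ring of light wood, 24 wide, top 52 mm above the bench, lined with dark bent sides 2.5 thick, top at 62 mm; inside 240 long, 172 wide at the broad end, 142 at the neck end, 114 at the waist. Origin under the board's middle, on the bench; y along it away from the neck end, x across, away from the robot
- strap_near (a joint): hinge of the hold-down strap on the mould's near (-x) side at its waist, rad: 0 shut (level), grows as the free end rises; starts at 0.35 to 0.65, stays where left. Aluminium bar 85 mm long from hinge to free end, 24 wide, 6 thick, hinged outside the ring, reaching inwards over it. About 5 N down near the pad carries it past a sprung ball (brass housing beside it), which then holds it shut
- strap_near_hinge (a point): point on that strap's hinge axis, 67 mm above the bench top, in the middle of the strap's width; does not move when the strap turns
- strap_near_pad (a point): centre of the black pad on top of that strap, 58 mm from the hinge; when shut it is 70 mm above the bench top. Pressing straight down at a spot 50 to 58 mm (level distance) from the hinge, on the line from hinge to pad, shuts the strap
- strap_far (a joint): hinge of the hold-down strap on the mould's far (+x) side at its waist, rad: 0 shut (level), grows as the free end rises; starts at 0.35 to 0.65, stays where left. Aluminium bar 85 mm long from hinge to free end, 24 wide, 6 thick, hinged outside the ring, reaching inwards over it. About 5 N down near the pad carries it past a sprung ball (brass housing beside it), which then holds it shut
- strap_far_hinge (a point): point on that strap's hinge axis, 67 mm above the bench top, in the middle of the strap's width; does not move when the strap turns
- strap_far_pad (a point): centre of the black pad on top of that strap, 58 mm from the hinge; when shut it is 70 mm above the bench top. Pressing straight down at a spot 50 to 58 mm (level distance) from the hinge, on the line from hinge to pad, shuts the strap
- tail_block: plain brown wooden block without a slot, 60 mm wide, 18 thick, 54 tall, loose in the broad end of the mould; leave it. Origin at the centre of its underside
- wax_tin: round aluminium tin, 52 mm across, 22 high, loose inside the broad part of the mould; leave it. Origin at the centre of its underside
- glue: white glue bottle, 50 mm across, 130 high; leave it. Origin at the centre of its underside
- sanding_block: cork block 90 x 50 x 30 mm; leave it. Origin at the centre of its underside
- brush: brush 160 mm long, lying; leave it. Origin below its middle
- driver: screwdriver 180 mm long with a dark wooden handle, lying; leave it. Origin below its middle
- jar: amber jar, 60 mm across, 70 high; leave it. Origin at the centre of its underside
- cam_clamp: wooden clamp with two jaws 100 mm long on a steel bar 180 mm long, lying; leave it. Origin below the middle of the bar

How it is judged:
On the way, in this order (a step that is already met when the one before it is completed fails the run):
1. both straps are shut while the neck block still stands in the mould (value of joint each of strap_near, strap_far below 0.05 rad and height (world z) of neck_center below 0.06 m), for 0.3 s.
2. the neck block is lifted clear of the mould, both straps still shut (value of joint each of strap_near, strap_far below 0.05 rad and height (world z) of neck_center above 0.12 m), for 0.1 s.
At the end, for the whole second after the job is handed in: Both straps shut (within 0.05 rad); block in the fingers (over 1 N), clear of camera and mould, centre over 120 mm up, still (under 30 mm/s), top up; middle of the slotted face within 25 mm of the point 100 mm before the lens, face and width square to the camera within 0.22 rad (all of step 2 and distance between neck_face and view_point below 0.025 m and angle between the x axis of neck_face and the x axis of lens, either way round below 0.22 rad and angle between the y axis of neck_face and the y axis of lens, either way round below 0.22 rad and x of lens in the frame of neck_face above 0.06 m and angle between neck_center's own z axis and vertical below 1 rad and contact force between neck_block and the fingers above 1 N and contact force between neck_block and camera below 0.3 N and contact force between neck_block and mould below 0.3 N and linear speed of neck_block below 0.03 m/s); the arm keeps its last pose, push and grip.
It fails at once if the tail block is shifted by more than 20 mm (distance of tail_block from where it was at the start of the episode above 0.02 m).
It fails at once if another thing on the bench is shifted by more than 30 mm (distance of any of glue, sanding_block, brush, driver, jar, cam_clamp, wax_tin from where it was at the start of the episode above 0.03 m).
It also fails if it takes over 61 s, if anything falls off the work surface, if the arm or the gripper's body presses on something with over 40 N, if the wrist force passes 120 N, or if a joint passes its speed limit or range.

ROBOT

A 6-joint arm with a two-finger parallel gripper is mounted at the origin on the work surface. World frame = base frame: x ahead of the robot, y to its left, z up, the work surface at z = 0. Lengths are in m, angles in rad, forces in N, time in s.
With the tool pointing down it reaches from about 0.35 to 0.925 m from the base axis. Payload 6.4 kg.
Tool frame: the origin (TCP) lies on the centre line of the jaws, within the pads' length; the fingertips stand 22 mm ahead of it and the grasp point (between the pads) lies 3 mm ahead of it; y points along the fingers, x is the direction in which the jaws open and shut, and the axes are right-handed (so a half turn about y gives the same grasp; the last joint's range is limited). The gripper opens to 94 mm and grips with 3 to 60 N. Pads are 16 mm wide; open, the fingers measure 119 mm over their backs; the gripper's body (75 mm by 177 mm) begins 78 mm behind the grasp point.
Start: joints at [1.063, 0.245, 1.558, -0, 1.339, -0.174], TCP at [0.213, 0.614, 0.227] pointing down, gripper open.
Joint ranges: [-3.13, 3.13], [-1.02, 2.26], [0.13, 2.54], [-0.95, 4.09], [0.21, 2.88], [-2.74, 2.74]. Speed limits (rad/s): [2.57, 2.57, 3.14, 3.14, 3.14, 3.14].

INTERFACE

Orientations are given as a rotation vector (axis times angle).
In Python, from rig import manip gives the robot as it stands.
- The arm moves only by the shell command python3 -m jog 'ROWS' [FORCE]. ROWS is text: rows parted by semicolons, each of 5 numbers parted by spaces: the shift along the tool's x, y, z in mm, then the turn about the tool's y in rad, then the closure, from 0 (fully open) to 1 (shut). A call has 1 to 12 rows; each row is the pose to reach, as a shift and turn from the pose commanded when the call began, along the tool's axes at that moment; what a row does not reach only later rows make up. A row lasts 1/8 s, in which the tool goes at most 62.5 mm and 10.7 degrees, less where a joint would pass 70% of its speed; a pose out of reach is approached as far as the arm can. A call with a gripper value outside its range is refused whole. The fingers move at their own pace and stop on an object; FORCE is the grip in N (left out, the last holds). Time passes only in rows, so rows that repeat a pose let the fingers close. It gives the time, the measured TCP pose, the force and the opening at its end, in the units of the state.
- manip.sense(): the state, without advancing time (a new reading comes with each control period).
- manip.camera(name): name is "side" or "top" or "wrist"; returns (picture, depth): 384x512x3 uint8, red, green, blue; 384x512 float32, m along the optical axis (not along the pixel's ray), 0 where there is no reading.
- manip.get_calibration(name): a dict with "mtx" (3x3 intrinsics, pixels), "R" (3x3) and "t" (3): a world point X has camera coordinates R X + t. Camera axes: x right, y down, z forward; pixel columns grow to the right and rows downward; lengths in m; the calibration is good to about 2 mm. A picture is of the moment at which its call begins: read the wrist's pose just before it. get_calibration takes no time and is no camera call; for the wrist camera it gives the pose at the moment of the call.
- manip.finish_job(): hands the job in, once; it reports no verdict.
The state is a dict: "time": time; "joint_positions": joint angles; "qvel": joint speeds; "joint_torque": joint torques, N m; "eef_pos": TCP position; "ee_rot": TCP orientation; "wrist_force": force on the tool from outside, world axes, zero at the start; "torque": the same for the moment, N m; "opening": finger opening in m.
Only numpy, scipy, OpenCV 4.12 (cv2) and the standard library are available. Lean on these libraries where they do the work, as an engineer would, in place of code of your own. Each camera call takes 0.05 s, during which the arm holds its last target.

## Working session

There is one attempt and no reset: what is moved stays moved. The work goes in short steps, Python scripts to look and compute and a shell command to move; the robot and the scene stay as the last step left them, time stands still between calls to the robot, and variables do not carry over. Pictures are saved under pics/ and viewed, and the job is handed in when it is done.

```bash
ls; mkdir -p pics; python3 - <<'E'
from rig import manip
import cv2,numpy as np
s=manip.sense()
for k,v in s.items(): print(k,np.round(v,4))
for n in ("side","top","wrist"):
    c=manip.get_calibration(n); print(n,np.round(c["mtx"],1).tolist(),np.round(c["R"],3).tolist(),np.round(c["t"],3))
    p,d=manip.camera(n); cv2.imwrite(f"pics/{n}0.png",p[:,:,::-1]); np.savez(f"pics/{n}0.npz",p=p,d=d,**c)
E
```

```text
pics
time 0.0
joint_positions [ 1.0629  0.2458  1.559  -0.      1.3387 -0.1741]
qvel [ 0.0001  0.0001 -0.0004 -0.0012 -0.001   0.0013]
joint_torque [ 1.70000e-03 -4.15831e+01 -3.14607e+01  6.86000e-02  3.32000e-02
 -2.00000e-04]
eef_pos [0.2127 0.6136 0.2264]
ee_rot [-1.3497 -0.9586  0.9614]
wrist_force [-0.6078  1.4009  0.6321]
torque [-0.0158 -0.0055  0.0336]
opening 0.0942
side [[397.1, 0.0, 259.0], [0.0, 397.1, 192.5], [0.0, 0.0, 1.0]] [[0.77, -0.638, 0.003], [-0.492, -0.596, -0.635], [0.407, 0.488, -0.773]] [-0.444  0.361  1.138]
top [[465.6, 0.0, 257.0], [0.0, 465.6, 179.9], [0.0, 0.0, 1.0]] [[-0.025, -1.0, 0.01], [-0.991, 0.023, -0.129], [0.129, -0.013, -0.992]] [-0.016  0.579  1.845]
wrist [[335.0, 0.0, 247.4], [0.0, 335.0, 190.8], [0.0, 0.0, 1.0]] [[0.328, 0.945, -0.0], [0.913, -0.317, 0.257], [0.243, -0.085, -0.966]] [-0.65  -0.027  0.39 ]
```

View pics/side0.png

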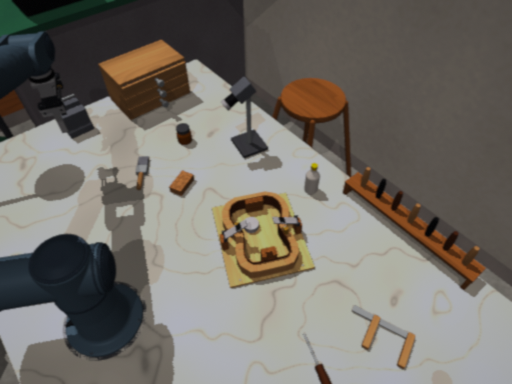

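View pics/top0.png

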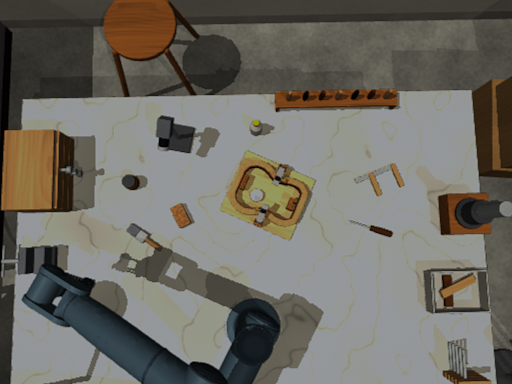

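View pics/wrist0.png

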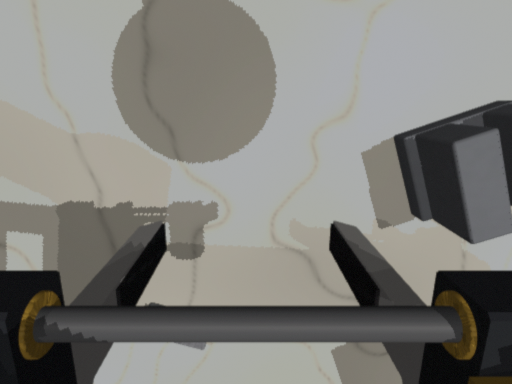

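The top view shows the mould around (267,195), the inspection camera at (175,132), glue (256,127), jar (131,182) and cork (181,215). I'll zoom in.

```bash
cat > h.py <<'E'
import numpy as np,cv2
from scipy.spatial.transform import Rotation as Rn
def load(f):
    return dict(np.load(f))
def plane(c,u,v,z):
    d=c["R"].T@np.linalg.solve(c["mtx"],[u,v,1.0]); o=-c["R"].T@c["t"]
    return o+d*(z-o[2])/d[2]
def pt(c,u,v):
    z=c["d"][int(round(v)),int(round(u))]
    return c["R"].T@(np.linalg.solve(c["mtx"],[u,v,1.0])*z-c["t"])
def proj(c,X):
    q=c["mtx"]@(c["R"]@np.asarray(X)+c["t"]); return q[:2]/q[2]
def cloud(c):
    d=c["d"]; v,u=np.mgrid[:d.shape[0],:d.shape[1]]
    q=np.linalg.solve(c["mtx"],np.stack([u,v,np.ones_like(u)]).reshape(3,-1))*d.reshape(-1)
    return ((c["R"].T@(q-c["t"][:,None])).T).reshape(*d.shape,3)
E
python3 - <<'E'
from h import *
t=load("pics/top0.npz");s=load("pics/side0.npz")
def crop(c,n,u0,u1,v0,v1,k):
    im=cv2.resize(c["p"][v0:v1,u0:u1,::-1],None,fx=k,fy=k,interpolation=cv2.INTER_CUBIC)
    cv2.imwrite(n,im)
crop(t,"pics/tc.png",215,325,145,245,6)
crop(s,"pics/sc.png",205,320,180,290,5)
crop(t,"pics/tcam.png",145,225,105,165,7)
crop(s,"pics/scam.png",210,280,70,160,6)
E
```

```text
(no output)
```

View pics/tc.png

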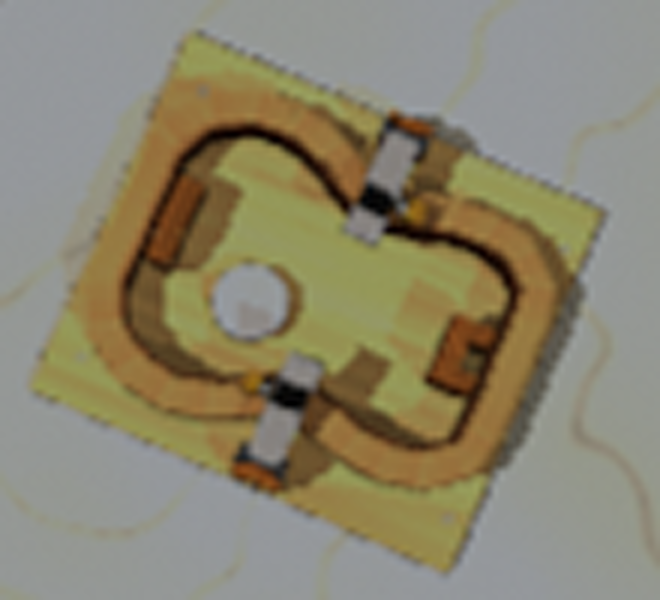

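View pics/sc.png

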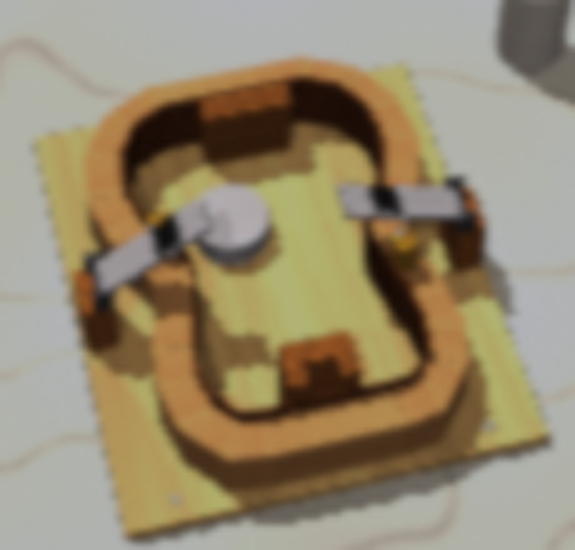

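View pics/tcam.png

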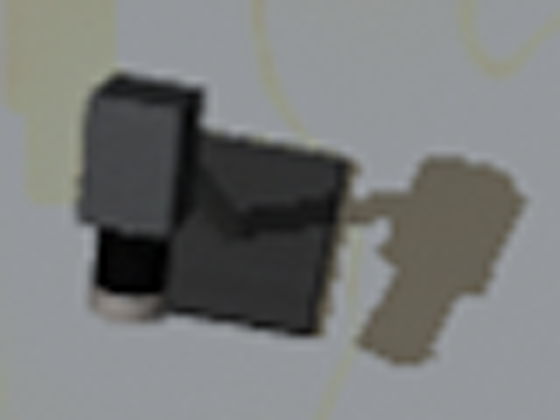

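View pics/scam.png

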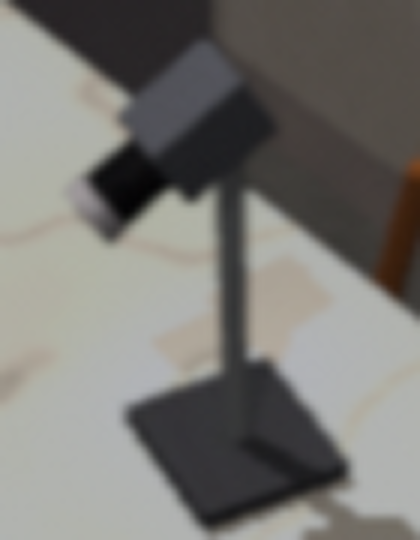

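```bash
python3 - <<'E'
from h import *
print(np.round(Rn.from_rotvec([-1.3497,-0.9586,0.9614]).as_matrix(),3))
t=load("pics/top0.npz");s=load("pics/side0.npz")
C=[(192,32),(605,212),(447,572),(35,388)]
W=np.array([plane(t,215+x/6,145+y/6,.012) for x,y in C]);print(W.round(4))
print("edges",np.linalg.norm(np.roll(W,-1,0)-W,axis=1)); o=W.mean(0)
e=W[0]-W[1]+W[3]-W[2]; ey=e/np.linalg.norm(e); ex=np.array([ey[1],-ey[0],0]);print("o",o,"ey",ey,"ex",ex,np.degrees(np.arctan2(ex[1],ex[0])))
S=[(37,140),(405,68),(550,440),(128,537)]
print("side",np.array([plane(s,205+x/5,180+y/5,.012) for x,y in S]).round(4))
# neck top
for q in [(455,318),(497,335),(472,395),(428,378),(467,355)]:
    p=plane(t,215+q[0]/6,145+q[1]/6,.076); d=p-o; print("neck",p.round(4),"mould",round(d@ex,4),round(d@ey,4))
for q,c,a in [((377,202),t,0),((292,391),t,0),((167,236),s,1),((387,201),s,1)]:
    u,v=(215+q[0]/6,145+q[1]/6) if not a else (205+q[0]/5,180+q[1]/5)
    for p in (pt(c,u,v),plane(c,u,v,.09)):
        d=p-o; print("pad",p.round(4),"mould",round(d@ex,4),round(d@ey,4))
# lens
for q,c,a in [((127,303),t,0),((95,208),s,1)]:
    u,v=(145+q[0]/7,105+q[1]/7) if not a else (210+q[0]/6,70+q[1]/6)
    print("lens",u,v,pt(c,u,v).round(4),plane(c,u,v,.228).round(4))
P=cloud(t); m=np.zeros(P.shape[:2],bool); m[112:138,155:174]=1
Q=P[m]; print(Q[Q[:,2]>.2][:200:10].round(3))
E
```

```text
[[ 0.328 -0.001 -0.945]
 [ 0.945 -0.002  0.328]
 [-0.002 -1.     0.   ]]
[[ 0.7062  0.0087  0.012 ]
 [ 0.5746 -0.271   0.012 ]
 [ 0.3332 -0.1547  0.012 ]
 [ 0.4636  0.1203  0.012 ]]
edges [0.30907049 0.26797845 0.3042864  0.26708646]
o [ 0.51941219 -0.07417349  0.012     ] ey [0.42709474 0.90420688 0.        ] ex [ 0.90420688 -0.42709474  0.        ] -25.283325972981775
side [[ 0.4657  0.1198  0.012 ]
 [ 0.7058  0.0053  0.012 ]
 [ 0.5753 -0.2728  0.012 ]
 [ 0.3347 -0.1583  0.012 ]]
neck [ 0.4987 -0.1605  0.076 ] mould 0.0181 -0.0869
neck [ 0.4868 -0.1877  0.076 ] mould 0.019 -0.1165
neck [ 0.4478 -0.1699  0.076 ] mould -0.0239 -0.1171
neck [ 0.4597 -0.1414  0.076 ] mould -0.0253 -0.0863
neck [ 0.4741 -0.1675  0.076 ] mould -0.0011 -0.1037
pad [ 0.5745 -0.1105  0.0932] mould 0.0653 -0.0093
pad [ 0.5749 -0.1107  0.09  ] mould 0.0658 -0.0093
pad [ 0.4514 -0.0513  0.1047] mould -0.0712 -0.0084
pad [ 0.4524 -0.0517  0.09  ] mould -0.0702 -0.0083
pad [ 0.4498 -0.0535  0.1044] mould -0.0718 -0.011
pad [ 0.4554 -0.0453  0.09  ] mould -0.0702 -0.0012
pad [ 0.5787 -0.1121  0.0894] mould 0.0698 -0.0089
pad [ 0.5784 -0.1123  0.09  ] mould 0.0696 -0.0093
lens 163.14285714285714 148.28571428571428 [0.6742 0.3092 0.2498] [0.6786 0.3134 0.228 ]
lens 225.83333333333334 104.66666666666666 [0.6743 0.2987 0.2441] [0.6858 0.3159 0.228 ]
[[0.791 0.313 0.272]
 [0.785 0.293 0.281]
 [0.78  0.296 0.286]
 [0.768 0.311 0.319]
 [0.774 0.28  0.294]
 [0.766 0.298 0.313]
 [0.77  0.266 0.292]
 [0.763 0.285 0.307]
 [0.76  0.306 0.309]
 [0.761 0.272 0.302]
 [0.756 0.295 0.309]
 [0.755 0.321 0.302]
 [0.752 0.284 0.311]
 [0.753 0.312 0.294]
 [0.751 0.276 0.298]
 [0.749 0.301 0.295]
 [0.755 0.271 0.266]
 [0.743 0.289 0.302]
 [0.743 0.316 0.29 ]
 [0.74  0.279 0.299]]
```

The move interface only turns about the finger axis, so the tool always points down. I'll get the 30° tilt by pivoting the block in a light grip against the outer wall of the ring. First I'll refine the lens pose.

```bash
cat >> h.py <<'E'
def step(pos,zang_deg):
    """shift (mm, tool axes) and turn to take TCP to pos with tool z at heading zang"""
    from rig import manip
    s=manip.sense(); M=Rn.from_rotvec(s["ee_rot"]).as_matrix()
    d=M.T@(np.asarray(pos)-s["eef_pos"])*1000
    a=np.degrees(np.arctan2(M[1,2],M[0,2])); t=-(zang_deg-a); t=(t+180)%360-180
    print("at",np.round(s["eef_pos"],4),"zang",round(a,1),"shift",d.round(1),"turn",round(np.radians(t),3))
E
python3 - <<'E'
from h import *
t=load("pics/top0.npz");s=load("pics/side0.npz")
B=[(200,130),(352,160),(318,333),(165,308)]
for z in(0.01,):
    W=np.array([plane(t,145+x/7,105+y/7,z) for x,y in B]);print(W.round(4))
e=W[2]-W[1]+0; print("base edge heading",np.degrees(np.arctan2(e[1],e[0])))
e=W[1]-W[0]; print(np.degrees(np.arctan2(e[1],e[0]))-90)
e=W[2]-W[3]; print(np.degrees(np.arctan2(e[1],e[0]))-90)
S=[(125,410),(267,360),(350,468),(208,525)]
W=np.array([plane(s,210+x/6,70+y/6,.012) for x,y in S]);print("side base",W.round(4))
for i in range(4):
    e=W[(i+1)%4]-W[i];print(round(np.linalg.norm(e),4),np.degrees(np.arctan2(e[1],e[0])).round(1))
for c,(v0,v1,u0,u1) in ((t,(114,140,155,176)),(s,(74,105,228,258))):
    P=cloud(c)[v0:v1,u0:u1].reshape(-1,3); P=P[(P[:,2]>.2)&(P[:,2]<.36)]
    rng=np.random.default_rng(0);best=0
    for _ in range(500):
        q=P[rng.choice(len(P),3,False)];n=np.cross(q[1]-q[0],q[2]-q[0])
        if np.linalg.norm(n)<1e-6: continue
        n/=np.linalg.norm(n);m=abs((P-q[0])@n)<.003
        if m.sum()>best: best=m.sum();bm=m
    Q=P[bm];n=np.linalg.svd(Q-Q.mean(0))[2][2];n*=np.sign(n[2]);print("plane",len(P),best,n.round(3),Q.mean(0).round(3),"heading",np.degrees(np.arctan2(n[1],n[0])),"elev",np.degrees(np.arcsin(n[2])))
# triangulate lens
def ray(c,u,v):
    d=c["R"].T@np.linalg.solve(c["mtx"],[u,v,1.0]);return -c["R"].T@c["t"],d/np.linalg.norm(d)
o1,d1=ray(t,145+127/7,105+303/7);o2,d2=ray(s,210+95/6,70+208/6)
A=np.stack([d1,-d2],1);k=np.linalg.lstsq(A,o2-o1,rcond=None)[0];print("lens tri",o1+k[0]*d1,o2+k[1]*d2)
step([.4514,-.052,.20],64.7)
E
```

```text
[[0.8268 0.3117 0.01  ]
 [0.8065 0.2216 0.01  ]
 [0.7025 0.2424 0.01  ]
 [0.7196 0.3325 0.01  ]]
base edge heading 168.6827734309798
-192.67571274225924
-190.72112992485376
side base [[0.7273 0.3604 0.012 ]
 [0.8325 0.3385 0.012 ]
 [0.8079 0.2221 0.012 ]
 [0.7035 0.2404 0.012 ]]
0.1075 -11.8
0.119 -101.9
0.106 170.1
0.1224 78.8
plane 377 150 [-0.531  0.098  0.842] [0.738 0.3   0.293] heading 169.57408659455842 elev 57.34246123962629
plane 518 190 [-0.274 -0.962  0.01 ] [0.737 0.28  0.271] heading -105.9150110780632 elev 0.5813092721869837
lens tri [0.67755478 0.31241333 0.23317984] [0.6818443  0.30991343 0.23357941]
at [0.2128 0.6138 0.2266] zang 160.9 shift [-550.8   27.3 -443.6] turn 1.679
```

```bash
python3 -m jog '-46 2 -37 0.15 1; -92 4 -74 0.3 1; -138 7 -111 0.45 1; -184 9 -148 0.6 1; -230 11 -185 0.75 1; -276 14 -222 0.9 1; -322 16 -259 1.05 1; -368 18 -296 1.2 1; -414 20 -333 1.35 1; -460 23 -370 1.5 1; -506 25 -407 1.65 1; -551 27 -444 1.68 1' 10; python3 - <<'E'
from h import *
step([.4514,-.052,.092],64.7)
E
```

```text
time: 1.65
eef_pos: [0.4521, -0.054, 0.2004]
ee_rot: [-1.542, 0.349, -0.35]
wrist_force: [0.2, 0.5, 0.6]
opening: 0.0005
at [ 0.4521 -0.054   0.2004] zang 64.5 shift [ -1.6 108.4   1.4] turn -0.004
```

```bash
python3 - <<'E'
from h import *
from rig import manip
c=manip.get_calibration("wrist");p,d=manip.camera("wrist");cv2.imwrite("pics/w1.png",p[:,:,::-1]);np.savez("pics/w1.npz",p=p,d=d,**c)
c.update(p=p,d=d)
for X in ([.4514,-.052,.104],[.5798,-.1126,.09],[.4741,-.1675,.076]): print(proj(c,X).round(1))
E
```

```text
[244.2 199.1]
[415.8 193.5]
[319.4 287.1]
```

View pics/w1.png

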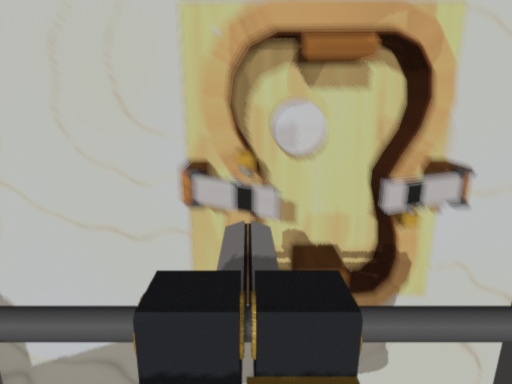

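```bash
python3 -m jog '-2 40 1 0 1; -2 60 1 0 1; -2 70 1 0 1; -2 80 1 0 1; -2 88 1 0 1; -2 94 1 0 1; -2 99 1 0 1; -2 103 1 0 1; -2 106 1 0 1; -2 108 1 0 1'; python3 - <<'E'
from h import *
step([.4514,-.052,.092],64.7)
E
```

```text
time: 2.95
eef_pos: [0.4502, -0.05, 0.0921]
ee_rot: [-1.543, 0.348, -0.347]
wrist_force: [0.4, -0.8, 5.5]
opening: 0.0004
at [ 0.4502 -0.05    0.0921] zang 64.6 shift [ 1.9  0.1 -1.3] turn -0.001
```

Force is 5.5 N at tip height 70 mm. I'll push 3 mm more, then lift and check.

```bash
python3 -m jog '0 1 -1 0 1; 0 2 -1 0 1; 0 3 -1 0 1; 0 3 -1 0 1'; python3 -m jog '0 -30 0 0 1; 0 -80 0 0 1; 0 -110 0 0 1; 0 -110 0 0 1'; python3 - <<'E'
from h import *
from rig import manip
step([.5798,-.1126,.092],64.7)
c=manip.get_calibration("wrist");p,d=manip.camera("wrist");cv2.imwrite("pics/w2.png",p[:,:,::-1]);np.savez("pics/w2.npz",p=p,d=d,**c)
E
```

```text
time: 3.45
eef_pos: [0.4504, -0.0502, 0.0915]
ee_rot: [-1.541, 0.349, -0.346]
wrist_force: [-6.6, 6.1, 20.8]
opening: 0.0004
time: 3.95
eef_pos: [0.4512, -0.0514, 0.2013]
ee_rot: [-1.543, 0.344, -0.351]
wrist_force: [-0.8, -0.5, -0.1]
opening: 0.0004
at [ 0.4512 -0.0514  0.2013] zang 64.6 shift [141.9 109.9  -0.2] turn -0.001
```

View pics/w2.png

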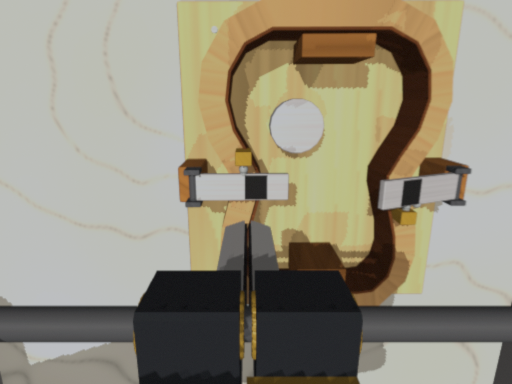

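The near strap is now level, with its pad at (256,187). The far strap is still raised, so that one is next.

```bash
python3 -m jog '50 0 0 0 1; 100 0 0 0 1; 142 0 0 0 1; 142 40 0 0 1; 142 70 0 0 1; 142 80 0 0 1; 142 88 0 0 1; 142 94 0 0 1; 142 99 0 0 1; 142 103 0 0 1; 142 107 0 0 1; 142 110 0 0 1';  python3 -m jog '0 1 0 0 1; 0 2 0 0 1; 0 2 0 0 1'; python3 -m jog '0 -30 0 0 1; 0 -80 0 0 1; 0 -110 0 0 1; -70 -110 -60 0 0.26; -140 -110 -120 0 0.26; -140 -110 -120 0 0.26'; python3 - <<'E'
from h import *
from rig import manip
step([.4741,-.1675,.092],64.7)
for n in ("wrist","top","side"):
    c=manip.get_calibration(n);p,d=manip.camera(n);cv2.imwrite(f"pics/{n}3.png",p[:,:,::-1]);np.savez(f"pics/{n}3.npz",p=p,d=d,**c)
E
```

```text
time: 5.5
eef_pos: [0.579, -0.1121, 0.0915]
ee_rot: [-1.543, 0.347, -0.348]
wrist_force: [-8.4, 3.0, 21.6]
opening: 0.0006
time: 5.88
eef_pos: [0.5791, -0.1121, 0.0915]
ee_rot: [-1.543, 0.347, -0.347]
wrist_force: [-10.0, 3.6, 23.1]
opening: 0.0005
time: 6.62
eef_pos: [0.3989, -0.1606, 0.1974]
ee_rot: [-1.544, 0.346, -0.347]
wrist_force: [-0.0, 0.1, 1.0]
opening: 0.0269
at [ 0.3989 -0.1606  0.1974] zang 64.7 shift [ 70.8 105.4  26. ] turn -0.001
```

View pics/wrist3.png

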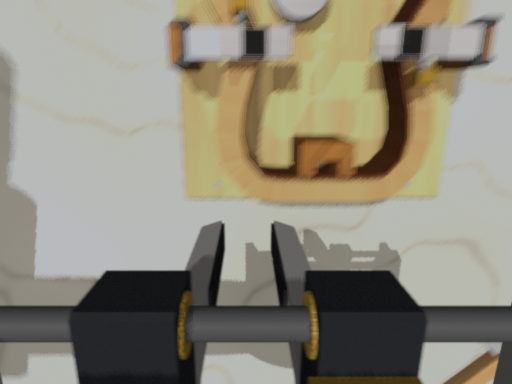

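Both straps look level in the wrist view. The neck block is at about (325,157), with its slot facing outward. I'll measure the block and ring, and check the strap pad heights.

```bash
python3 - <<'E'
from h import *
c=load("pics/wrist3.npz")
im=cv2.resize(c["p"][120:220,220:450,::-1],None,fx=3.4,fy=3.4,interpolation=cv2.INTER_CUBIC);cv2.imwrite("pics/w3c.png",im)
for q in((255,41),(412,42)): print("pad",pt(c,*q).round(4))
P=cloud(c);o=np.array([.5194,-.0742,0]);ex=np.array([.9042,-.4271,0]);ey=np.array([.4271,.9042,0])
sub=P[130:180,280:370]; m=(sub[...,2]>.070)&(sub[...,2]<.085); Q=sub[m]; x=(Q-o)@ex;y=(Q-o)@ey
print("block top pts",m.sum(),"x",np.percentile(x,[1,50,99]),"y",np.percentile(y,[1,50,99]),"z",np.median(Q[:,2]))
# profile through block column along v
for v in range(130,206,4): 
    p=P[v,325]; print(v,((p-o)@ex).round(4),((p-o)@ey).round(4),p[2].round(4))
E
```

```text
pad [ 0.4573 -0.0539  0.0713]
pad [ 0.568  -0.1072  0.0715]
block top pts 1644 x [-0.02366172 -0.00103904  0.02176377] y [-0.11266542 -0.09478826 -0.08337358] z 0.07577221754616141
130 0.0077 -0.0818 0.0114
134 0.0021 -0.0835 0.0366
138 -0.006 -0.0834 0.0727
142 -0.0068 -0.0863 0.0766
146 -0.0064 -0.0897 0.076
150 -0.0061 -0.0931 0.0754
154 -0.0062 -0.0963 0.0769
158 0.0092 -0.1103 0.0117
162 0.0096 -0.1146 0.011
166 0.0059 -0.1156 0.0281
170 0.0015 -0.1157 0.0475
174 -0.0015 -0.1166 0.061
178 0.001 -0.1225 0.0514
182 0.0011 -0.1261 0.052
186 0.0013 -0.13 0.052
190 0.0014 -0.1337 0.0526
194 0.0017 -0.1376 0.0522
198 0.0019 -0.1415 0.0524
202 0.0148 -0.1612 0.0
```

View pics/w3c.png

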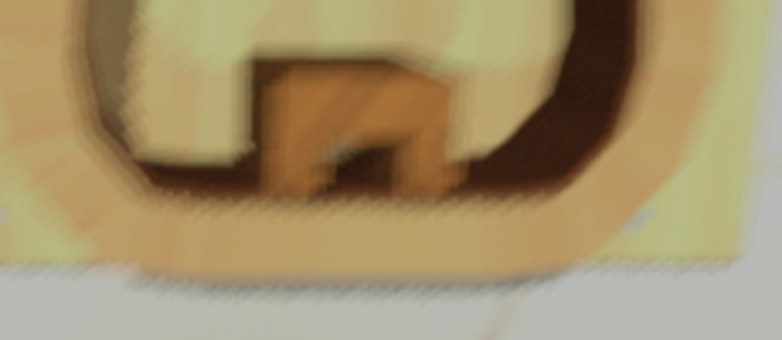

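Both pads read about 71 mm, so the straps are shut. The block centre is at mould (-1, -98.5) mm, and the ring's outer wall is at y≈-145. I'll grasp near the top.

```bash
python3 - <<'E'
from h import *
step([.4764,-.1629,.074],64.7)
E
```

```text
at [ 0.399  -0.1607  0.1972] zang 64.4 shift [ 70.7 123.3  31.4] turn -0.005
```

```bash
python3 -m jog '35 0 15 0 0.26; 71 0 31 0 0.26; 71 0 31 0 0.26; 71 40 31 0 0.26; 71 80 31 0 0.26; 71 105 31 0 0.26; 71 115 31 0 0.26; 71 123 31 0 0.26; 71 123 31 0 0.26' 8;python3 - <<'E'
from h import *
from rig import manip
step([.4764,-.1629,.074],64.7)
n="wrist"
c=manip.get_calibration(n);p,d=manip.camera(n);cv2.imwrite(f"pics/{n}4.png",p[:,:,::-1]);np.savez(f"pics/{n}4.npz",p=p,d=d,**c)
print(manip.sense()["opening"],manip.sense()["wrist_force"])
E
```

```text
time: 7.9
eef_pos: [0.4782, -0.1629, 0.0748]
ee_rot: [-1.543, 0.347, -0.348]
wrist_force: [-0.7, 0.0, 0.2]
opening: 0.0696
at [ 0.4782 -0.1629  0.0748] zang 64.6 shift [-1.6  0.8 -0.8] turn -0.001
0.06943512626436076 [0.46015256 0.19018962 0.61018269]
```

View pics/wrist4.png

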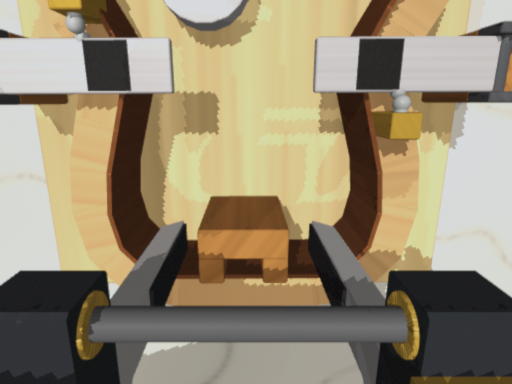

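The fingers straddle the block, whose top is at about (244,244), and both straps are shut. Now I'll close and lift.

```bash
python3 -m jog '0 0 0 0 1; 0 0 0 0 1; 0 0 0 0 1; 0 0 0 0 1; 0 0 0 0 1' 8; python3 -m jog '0 -10 0 0 1; 0 -30 0 0 1; 0 -60 0 0 1; 0 -90 0 0 1; 0 -90 0 0 1; 0 -90 0 0 1' 8;python3 - <<'E'
from h import *
from rig import manip
o=np.array([.5194,-.0742,0]);ey=np.array([.4271,.9042,0]);ex=np.array([.9042,-.4271,0])
p=manip.sense()["eef_pos"];print("mould",(p-o)@ex,(p-o)@ey,p[2])
n="wrist"
c=manip.get_calibration(n);p,d=manip.camera(n);cv2.imwrite(f"pics/{n}5.png",p[:,:,::-1]);np.savez(f"pics/{n}5.npz",p=p,d=d,**c)
E
```

```text
time: 8.57
eef_pos: [0.4781, -0.1629, 0.0748]
ee_rot: [-1.543, 0.347, -0.348]
wrist_force: [-0.3, 0.1, 3.5]
opening: 0.0462
time: 9.32
eef_pos: [0.4773, -0.1624, 0.1634]
ee_rot: [-1.542, 0.349, -0.346]
wrist_force: [0.9, 0.0, -0.7]
opening: 0.0462
mould -0.00039965417439112843 -0.097739135528753 0.1633502149844194
```

View pics/wrist5.png

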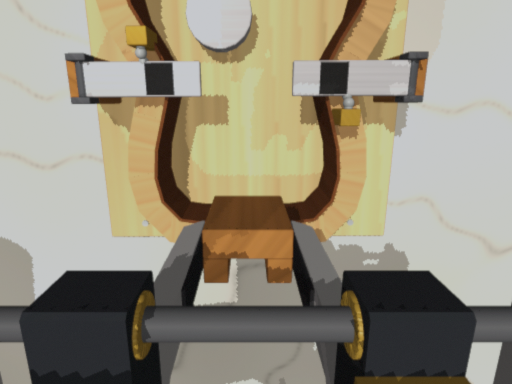

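The block is lifted to a centre height of about 133 mm and both straps are still shut. Next I'll go outside the ring at the neck end, lower, and use the ring's outer edge to pivot the block.

```bash
python3 -m jog '0 0 -20 0 1; 0 0 -45 0 1; 0 0 -72 0 1; 0 0 -74 0 1; 0 20 -74 0 1; 0 40 -74 0 1; 0 52 -74 0 1; 0 58 -74 0 1; 0 58 -74 0 1' 8;python3 - <<'E'
from h import *
from rig import manip
o=np.array([.5194,-.0742,0]);ey=np.array([.4271,.9042,0]);ex=np.array([.9042,-.4271,0])
s=manip.sense();p=s["eef_pos"];print("mould",(p-o)@ex,(p-o)@ey,p[2])
n="side"
c=manip.get_calibration(n);p,d=manip.camera(n);cv2.imwrite("pics/s6.png",cv2.resize(p[190:300,200:320,::-1],None,fx=5,fy=5,interpolation=cv2.INTER_CUBIC));np.savez(f"pics/{n}6.npz",p=p,d=d,**c)
E
```

```text
time: 10.5
eef_pos: [0.4462, -0.2293, 0.1062]
ee_rot: [-1.542, 0.348, -0.347]
wrist_force: [-0.2, -0.1, -1.4]
opening: 0.0459
mould 7.35397066937071e-05 -0.17152854655133076 0.10621782118139818
```

View pics/s6.png

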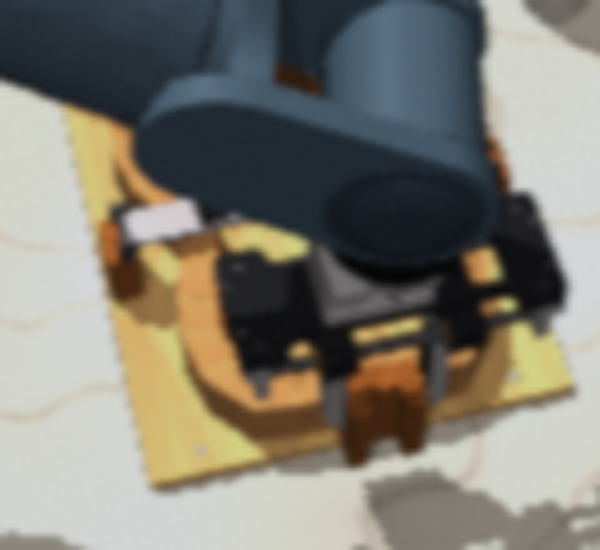

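The block hangs just outside the ring, slotted face outward. I'll push it against the ring edge with a lighter grip.

```bash
python3 -m jog '0 0 4 0 1; 0 0 8 0 1; 0 0 11 0 1; 0 0 14 0 1; 0 0 17 0 1; 0 0 20 0 1; 0 0 23 0 1; 0 0 23 0 1' 5;python3 - <<'E'
from h import *
from rig import manip
o=np.array([.5194,-.0742,0]);ey=np.array([.4271,.9042,0]);ex=np.array([.9042,-.4271,0])
s=manip.sense();p=s["eef_pos"];print("mould",(p-o)@ex,(p-o)@ey,p[2],s["wrist_force"]@ey)
n="wrist"
c=manip.get_calibration(n);p,d=manip.camera(n);cv2.imwrite(f"pics/{n}7.png",p[:,:,::-1]);np.savez(f"pics/{n}7.npz",p=p,d=d,**c)
E
```

```text
time: 11.55
eef_pos: [0.4562, -0.2087, 0.1065]
ee_rot: [-1.543, 0.347, -0.347]
wrist_force: [0.1, -1.0, -0.1]
opening: 0.0455
mould 0.00031468103060972936 -0.1485772508881727 0.10651308029731779 -0.8460856265962782
```

View pics/wrist7.png

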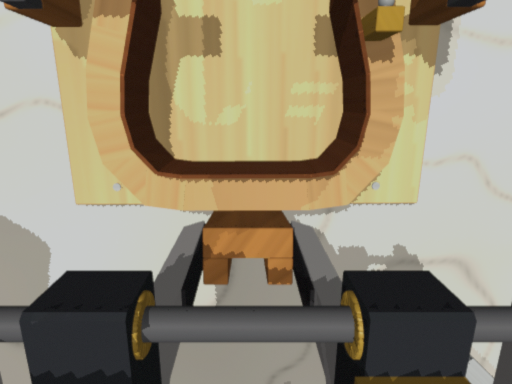

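```bash
cat >> h.py <<'E'
def tilt(f,box=(205,290,222,282)):
    c=load(f);u0,u1,v0,v1=box
    P=cloud(c);P=P[v0:v1,u0:u1].reshape(-1,3)
    R=c["R"];fw=R[2];  # camera axes
    rng=np.random.default_rng(0);pl=[]
    fingerz=None
    Q=P[(P[:,2]>P[:,2].max()-.06)]
    best=0
    for _ in range(800):
        q=Q[rng.choice(len(Q),3,False)];n=np.cross(q[1]-q[0],q[2]-q[0])
        if np.linalg.norm(n)<1e-8: continue
        n/=np.linalg.norm(n);m=abs((Q-q[0])@n)<.0015
        if m.sum()>best:best=m.sum();bm=m
    K=Q[bm];n=np.linalg.svd(K-K.mean(0))[2][2];n*=np.sign(n[2])
    print(f,"N",len(Q),"inl",best,"normal",n.round(3),"tilt deg",np.degrees(np.arccos(n[2])).round(1),"heading",np.degrees(np.arctan2(n[1],n[0])).round(1),"mean",K.mean(0).round(4),"rms",((K-K.mean(0))@n).std())
E
python3 -c "
from h import *
tilt('pics/wrist5.npz',(208,290,238,256));tilt('pics/wrist7.npz',(208,290,231,255))"
```

```text
Traceback (most recent call last):
  File "h.py", line 37, in tilt
    K=Q[bm];n=np.linalg.svd(K-K.mean(0))[2][2];n*=np.sign(n[2])
        ^^
UnboundLocalError: cannot access local variable 'bm' where it is not associated with a value
```

```bash
python3 -c "
from h import *
for f in ('pics/wrist5.npz','pics/wrist7.npz'):
  c=load(f);print(c['d'][190:290:8,248].round(3))
  im=cv2.resize(c['p'][190:290,190:310,::-1],None,fx=5,fy=5,interpolation=cv2.INTER_CUBIC);cv2.imwrite(f.replace('.npz','c.png'),im)
a=cv2.imread('pics/wrist5c.png');b=cv2.imread('pics/wrist7c.png');cv2.imwrite('pics/cmp.png',cv2.resize(np.hstack([a,b]),None,fx=.66,fy=.66))
"
```

```text
[0.32  0.22  0.204 0.189 0.177 0.168 0.168 0.17  0.171 0.352 0.353 0.357
 0.357]
[0.219 0.22  0.222 0.206 0.18  0.169 0.169 0.17  0.171 0.289 0.291 0.293
 0.295]
```

View pics/cmp.png

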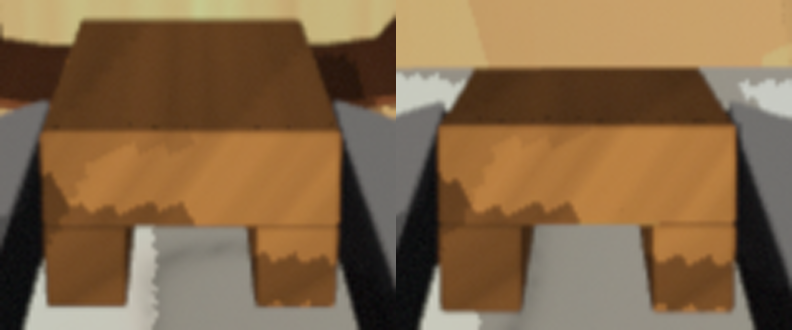

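```bash
python3 -c "
from h import *
o=np.array([.5194,-.0742,0]);ex=np.array([.9042,-.4271,0]);ey=np.array([.4271,.9042,0])
for f in ('pics/wrist5.npz','pics/wrist7.npz'):
  c=load(f);P=cloud(c)
  print(f,np.isnan(P).sum())
  for v in list(range(196,260,5)): p=P[v,248];print(v,((p-o)@ey).round(4),p[2].round(4))
"
```

```text
pics/wrist5.npz 0
196 -0.0835 0.1036
201 -0.0835 0.1152
206 -0.0837 0.1255
211 -0.0835 0.1357
216 -0.0838 0.1437
221 -0.0839 0.1516
226 -0.0838 0.1594
231 -0.0843 0.1648
236 -0.0874 0.1638
241 -0.09 0.164
246 -0.0928 0.1638
251 -0.0954 0.1642
256 -0.0982 0.1642
pics/wrist7.npz 0
196 -0.1331 0.0511
201 -0.1364 0.0515
206 -0.1399 0.0516
211 -0.1414 0.0574
216 -0.1392 0.0738
221 -0.1365 0.0897
226 -0.1347 0.1023
231 -0.1357 0.1066
236 -0.1386 0.1062
241 -0.1414 0.106
246 -0.1438 0.1068
251 -0.1463 0.1072
256 -0.1488 0.1077
```

The block is turning as planned, about 8.5° so far from the back-face depth. About 15 mm more.

```bash
python3 -m jog '0 0 3 0 1; 0 0 6 0 1; 0 0 9 0 1; 0 0 12 0 1; 0 0 15 0 1; 0 0 15 0 1' 5;cat >> h.py <<'E'
def backface():
    from rig import manip
    s=manip.sense();n="wrist"
    c=manip.get_calibration(n);p,d=manip.camera(n);c.update(p=p,d=d)
    M=Rn.from_rotvec(s["ee_rot"]).as_matrix();P=cloud(c)
    T=(P-s["eef_pos"])@M  # tool coords
    sub=T[150:285,205:290].reshape(-1,3)
    # sel: near block
    m=(abs(sub[:,0])<.020)&(sub[:,2]<.05)&(sub[:,2]>-.045)&(sub[:,1]<.06)
    return s,c,T,sub[m]
def planes(Q,k=2,tol=.0012):
    rng=np.random.default_rng(0);out=[]
    for _ in range(k):
        best=0;bm=None
        for _ in range(600):
            q=Q[rng.choice(len(Q),3,False)];n=np.cross(q[1]-q[0],q[2]-q[0]);L=np.linalg.norm(n)
            if not L>1e-7: continue
            n=n/L;m=abs((Q-q[0])@n)<tol
            if m.sum()>best:best=m.sum();bm=m
        if bm is None: break
        K=Q[bm];n=np.linalg.svd(K-K.mean(0),full_matrices=False)[2][2]
        print("plane inl",best,"n(tool)",n.round(3),"angle z-y",np.degrees(np.arctan2(n[2],n[1])).round(1),"mean",(K.mean(0)*1000).round(1),"ymin/max",(K[:,1].min()*1000).round(1),(K[:,1].max()*1000).round(1))
        Q=Q[~bm]
E
python3 - <<'E'
from h import *
s,c,T,Q=backface();np.savez("pics/w8.npz",**c);cv2.imwrite("pics/w8.png",c["p"][:,:,::-1])
print(s["eef_pos"],s["wrist_force"],s["opening"])
for v in range(200,285,5): print(v,(T[v,248]*1000).round(1),(T[v,215]*1000).round(1))
planes(Q,3)
E
```

```text
time: 12.35
eef_pos: [0.4625, -0.1949, 0.1063]
ee_rot: [-1.542, 0.347, -0.347]
wrist_force: [0.2, -0.2, -0.4]
opening: 0.0461
[ 0.46252385 -0.19487718  0.10634588] [ 0.1616656  -0.17594869 -0.38248114] 0.04612481784513323
200 [ 1.4 45.5 15.6] [-19.5  45.7  15.6]
205 [ 1.4 55.2  9.3] [-20.6  56.5   8.9]
210 [ 1.4 53.8  6.3] [-20.5  54.1   6.2]
215 [ 1.4 54.5  2.6] [-20.5  53.5   2.9]
220 [ 1.4 55.5 -1.3] [-20.8  55.5  -1.3]
225 [ 1.3  5.  14.1] [-15.7   5.4  14. ]
230 [ 1.3  3.8 11.9] [-15.6   3.8  11.8]
235 [1.3 2.5 9.6] [-15.6   2.4   9.7]
240 [1.3 2.5 6.9] [-15.4   0.5   7.7]
245 [1.3 0.6 5. ] [-15.5   0.2   5.1]
250 [1.3 0.2 2.4] [-15.6   0.3   2.3]
255 [ 1.3 -2.4  0.9] [-15.5  -1.4   0.4]
260 [  1.5 106.8 -56.3] [-15.4  -2.9  -1.6]
265 [  1.5 106.8 -61. ] [-15.3  -4.2  -3.7]
270 [  1.5 107.7 -66.3] [-15.4  -4.1  -6.6]
275 [  1.5 107.1 -70.8] [-15.3  -5.3  -8.7]
280 [  1.5 106.8 -75.5] [-15.2  -7.2 -10.4]
plane inl 3326 n(tool) [ 0.002 -0.905  0.426] angle z-y 154.8 mean [-0.3 -0.3  2.8] ymin/max -8.1 6.2
plane inl 1316 n(tool) [-0.006 -1.     0.026] angle z-y 178.5 mean [ 0.3 54.8  4.3] ymin/max 53.4 56.9
plane inl 555 n(tool) [-0.009 -0.084  0.996] angle z-y 94.8 mean [-0.2 46.2 16.9] ymin/max 2.5 60.0
```

View pics/w8.png

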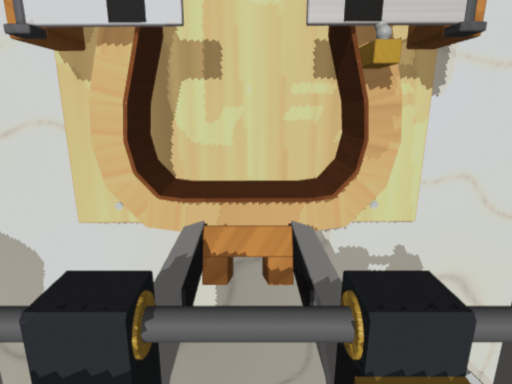

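The block is tilted about 25° in the right sense: the top leans back, so the slotted face looks up. 4 mm more.

```bash
python3 -m jog '0 0 2 0 1; 0 0 4 0 1; 0 0 4 0 1; 0 0 4 0 1' 5; python3 - <<'E'
from h import *
s,c,T,Q=backface()
print(s["eef_pos"],s["wrist_force"],s["opening"]);planes(Q,1)
E
python3 -m jog '0 0 4 0 1; 0 -10 4 0 1; 0 -40 4 0 1; 0 -80 4 0 1; 0 -100 4 0 1; 0 -100 4 0 1; 0 -100 4 0 1' 15
python3 - <<'E'
from h import *
s,c,T,Q=backface();np.savez("pics/w9.npz",**c);cv2.imwrite("pics/w9.png",c["p"][:,:,::-1])
print(s["eef_pos"],s["wrist_force"],s["opening"]);planes(Q,2)
E
```

```text
time: 12.9
eef_pos: [0.4642, -0.1916, 0.1065]
ee_rot: [-1.542, 0.347, -0.347]
wrist_force: [-0.1, -0.3, 0.3]
opening: 0.0461
[ 0.46424937 -0.19157379  0.10646647] [-0.10468539 -0.2728121   0.25797735] 0.04610841369456023
plane inl 3318 n(tool) [ 0.001 -0.876  0.482] angle z-y 151.2 mean [-0.4 -0.1  2.9] ymin/max -9.1 7.1
time: 13.82
eef_pos: [0.4655, -0.1875, 0.2056]
ee_rot: [-1.542, 0.348, -0.346]
wrist_force: [0.2, -0.8, -0.3]
opening: 0.0461
[ 0.46549027 -0.18751634  0.20556229] [ 0.17458918 -0.8023996  -0.25335176] 0.04612772538115355
plane inl 3269 n(tool) [ 0.001 -0.856  0.517] angle z-y 148.9 mean [-0.3 -0.1  2.5] ymin/max -9.4 7.3
plane inl 335 n(tool) [-0.029 -0.516 -0.856] angle z-y -121.1 mean [  1.2  18.9 -12.7] ymin/max -4.1 46.4
```

View pics/w9.png

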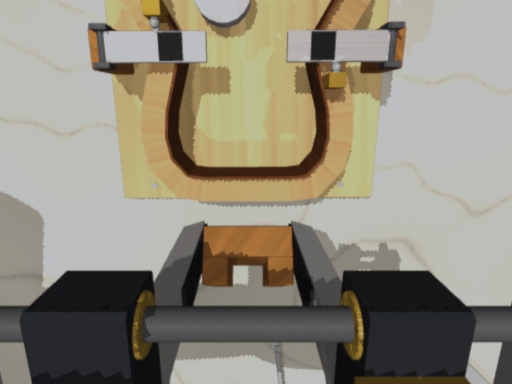

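Tilt is 31° and both straps are still shut. I'll swing to a waypoint with the final heading.

```bash
python3 -c "
from h import *
step([.50,.15,.23],168.5)"
```

```text
at [ 0.4653 -0.1874  0.2051] zang 64.6 shift [-113.3  -24.4  319.8] turn -1.813
```

```bash
python3 -m jog '-10 -5 29 -0.16 1; -20 -10 58 -0.32 1; -31 -15 87 -0.48 1; -41 -20 116 -0.64 1; -52 -24 145 -0.8 1; -62 -24 175 -0.96 1; -72 -24 204 -1.12 1; -82 -24 233 -1.28 1; -93 -24 262 -1.44 1; -103 -24 291 -1.6 1; -113 -24 320 -1.75 1; -113 -24 320 -1.81 1' 15
python3 - <<'E'
from h import *
s,c,T,Q=backface();np.savez("pics/w10.npz",**c);cv2.imwrite("pics/w10.png",c["p"][:,:,::-1])
print(s["eef_pos"],s["opening"]);planes(Q,2)
step([.566,.3347,.1965],168.5)
from rig import manip
for n in ("top","side"):
    c=manip.get_calibration(n);p,d=manip.camera(n);np.savez(f"pics/{n}10.npz",p=p,d=d,**c);cv2.imwrite(f"pics/{n}10.png",p[:,:,::-1])
E
```

```text
time: 15.38
eef_pos: [0.5002, 0.1511, 0.2288]
ee_rot: [-1.294, -1.059, 1.063]
wrist_force: [-0.3, -0.6, -1.2]
opening: 0.0459
[0.50015009 0.15114938 0.22879513] 0.04593770405231392
plane inl 3269 n(tool) [-0.002 -0.851  0.526] angle z-y 148.3 mean [-0.2 -0.2  0.4] ymin/max -9.8 7.4
plane inl 330 n(tool) [-0.022 -0.522 -0.853] angle z-y -121.4 mean [  0.8  19.2 -15. ] ymin/max -3.9 45.8
at [0.5002 0.1505 0.2288] zang 168.6 shift [193.6  32.1 -28.2] turn 0.002
```

View pics/side10.png

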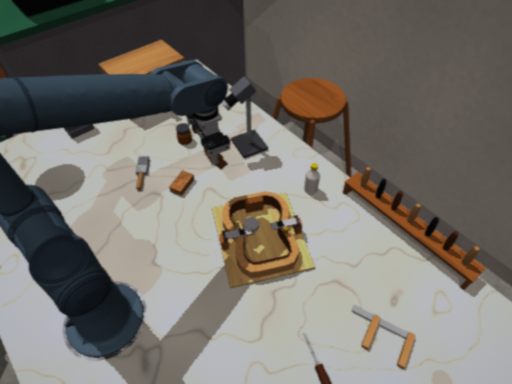

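View pics/top10.png

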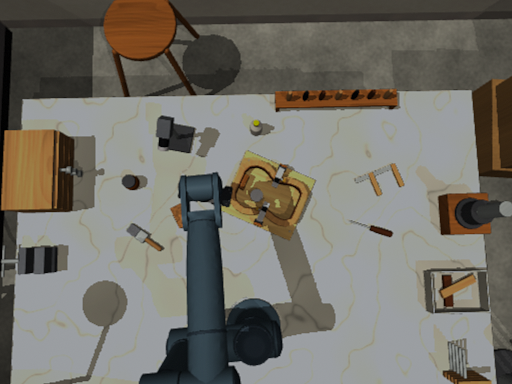

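The block is held and tilted (31.7°), and everything on the bench is where it was. I'll check the clearance of the wrist link against the camera box before approaching.

```bash
python3 -c "
from h import *
c=load('pics/top10.npz');P=cloud(c)
Q=P[165:225,172:228].reshape(-1,3);Q=Q[Q[:,2]>.15]
for a in range(0,60,10):
  z=.2+a*.01; m=(Q[:,2]>z)&(Q[:,2]<z+.1); 
  if m.any(): print(round(z,2),m.sum(),Q[m].min(0).round(3),Q[m].max(0).round(3))
"
```

```text
0.3 148 [0.454 0.076 0.325] [0.521 0.241 0.4  ]
0.4 117 [0.397 0.083 0.4  ] [0.545 0.193 0.5  ]
0.5 1748 [0.386 0.083 0.5  ] [0.546 0.213 0.571]
```

The arm stays within 46 mm of the TCP towards the camera, so there is ample clearance. Approaching now.

```bash
python3 -m jog '40 0 0 0 1; 80 8 0 0 1; 120 16 -7 0 1; 150 24 -14 0 1; 175 32 -21 0 1; 190 32 -26 0 1; 194 32 -28 0 1; 194 32 -28 0 1; 194 32 -28 0 1; 194 32 -28 0 1' 15
python3 - <<'E'
from h import *
from rig import manip
s,c,T,Q=backface();np.savez("pics/w11.npz",**c);cv2.imwrite("pics/w11.png",c["p"][:,:,::-1])
print(s["eef_pos"],s["opening"]);planes(Q,2)
step([.566,.3347,.1965],168.5)
for n in ("top","side"):
    c=manip.get_calibration(n);p,d=manip.camera(n);np.savez(f"pics/{n}11.npz",p=p,d=d,**c);cv2.imwrite(f"pics/{n}11.png",p[:,:,::-1])
cv2.imwrite("pics/s11c.png",cv2.resize(p[70:170,180:290,::-1],None,fx=6,fy=6,interpolation=cv2.INTER_CUBIC))
E
```

```text
time: 16.77
eef_pos: [0.5676, 0.3333, 0.1988]
ee_rot: [-1.299, -1.058, 1.057]
wrist_force: [0.0, -0.1, -1.8]
opening: 0.0459
[0.56763837 0.33334833 0.19877207] 0.04593831101856691
plane inl 3235 n(tool) [-0.003 -0.855  0.518] angle z-y 148.8 mean [-0.3 -0.2  0.4] ymin/max -9.8 7.2
plane inl 339 n(tool) [ 0.023 -0.523 -0.852] angle z-y -121.6 mean [  0.4  18.5 -14.5] ymin/max -3.4 45.8
at [0.5676 0.3334 0.1987] zang 168.3 shift [0.9 2.2 1.9] turn -0.004
```

View pics/s11c.png

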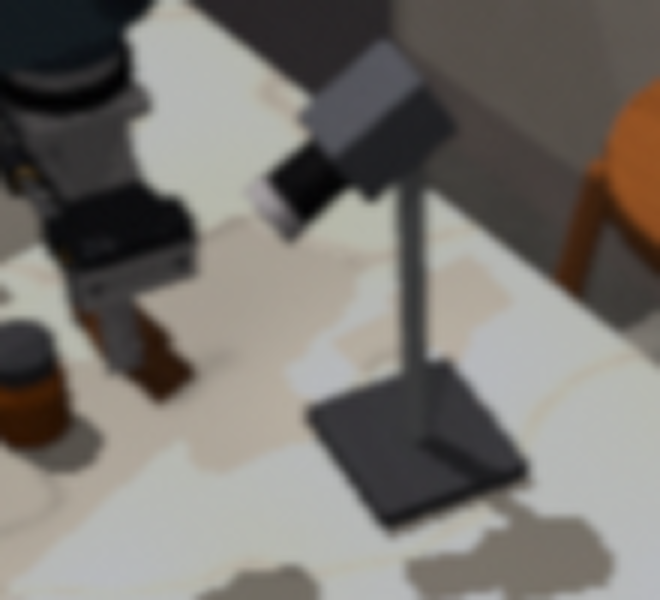

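View pics/w11.png

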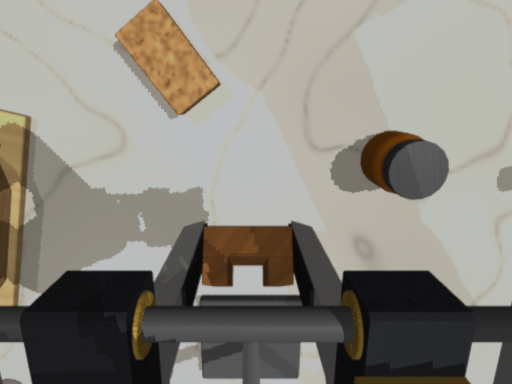

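```bash
python3 - <<'E'
from h import *
t=load("pics/top11.npz");s=load("pics/side11.npz")
L=np.array([.679,.312,.228]);h=np.array([np.cos(np.radians(168.5)),np.sin(np.radians(168.5)),0]);ax=.866*h-np.array([0,0,.5]);up=.5*h+np.array([0,0,.866])
F=np.array([.5962,.3275,.1793]);V=L+.1*ax
print("V",V.round(4),"F-V",(F-V).round(4),np.linalg.norm(F-V))
bx=-ax;C=F+.015*ax;sd=np.cross(up,ax)
for n,c,(u0,u1,v0,v1) in (("t",t,(140,220,100,180)),("s",s,(180,290,70,170))):
    k=7 if n=="t" else 6
    im=cv2.resize(c["p"][v0:v1,u0:u1,::-1],None,fx=k,fy=k,interpolation=cv2.INTER_CUBIC)
    def P(X): q=proj(c,X);return (int((q[0]-u0+.5)*k),int((q[1]-v0+.5)*k))
    cv2.line(im,P(L-.05*ax),P(V),(0,255,0),1);cv2.circle(im,P(L),3,(0,0,255),-1);cv2.circle(im,P(V),3,(255,0,0),-1);cv2.circle(im,P(F),3,(0,255,255),1)
    for a in range(0,360,20):
        r=.02;w=np.radians(a);cv2.circle(im,P(L+r*(np.cos(w)*up+np.sin(w)*sd)),1,(0,255,255),-1)
    q=[P(C+i*.015*bx+j*.023*sd+m*.032*up) for i in(-1,1) for j in (-1,1) for m in(-1,1)]
    for x in q: cv2.circle(im,x,2,(255,0,255),-1)
    cv2.imwrite(f"pics/chk_{n}.png",im)
E
```

```text
V [0.5941 0.3293 0.178 ] F-V [ 0.0021 -0.0018  0.0013] 0.003009294150537544
```

View pics/chk_t.png

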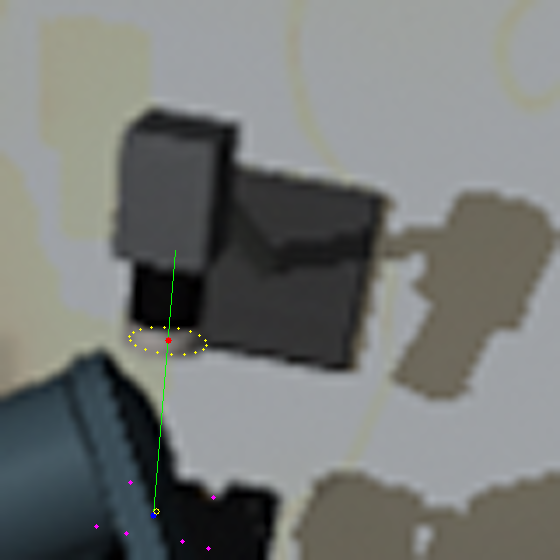

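View pics/chk_s.png

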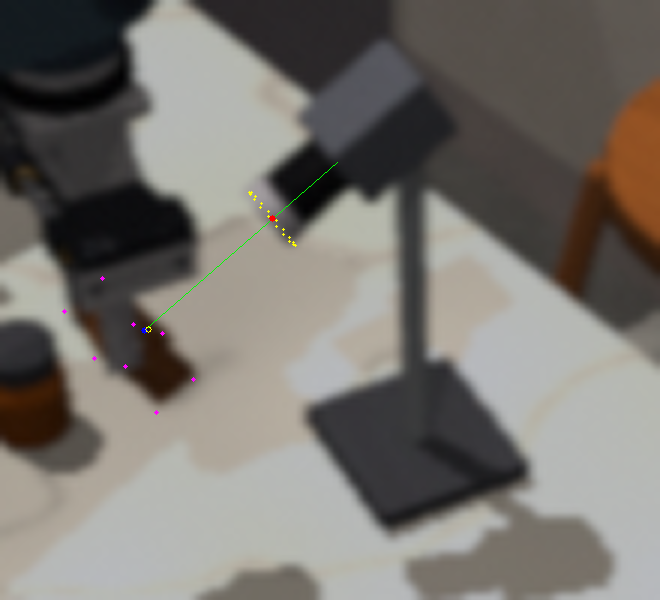

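The projected lens, line of sight and block corners fall on the real ones in both views. One last check of the strap pads and objects, then hand in.

```bash
python3 - <<'E'
from h import *
from rig import manip
t0=load("pics/top0.npz");t=load("pics/top11.npz");s=load("pics/side11.npz")
for X in ([.4573,-.0539,.0713],[.568,-.1072,.0715]):
    for n,c in (("top",t),("side",s)):
        u,v=proj(c,X);print(n,np.round((u,v)),pt(c,u,v).round(4),c["p"][int(round(v)),int(round(u))])
st=manip.sense();print(st["time"],st["eef_pos"],np.abs(st["qvel"]).max(),st["opening"],st["wrist_force"])
manip.finish_job()
E
```

```text
top [264. 209.] [ 0.4576 -0.054   0.067 ] [15 14 14]
side [241. 232.] [ 0.4572 -0.0541  0.0716] [21 20 20]
top [277. 181.] [ 0.5676 -0.107   0.0749] [10 10  9]
side [279. 224.] [ 0.5688 -0.1064  0.0698] [20 19 20]
16.925 [0.56763809 0.33357388 0.19860509] 0.003290341667312551 0.04642450823400199 [-0.21781082 -0.11002987 -0.55808113]
the job is handed in; nothing more can be done
```

I shut both straps, lifted the neck block out and handed the job in at about 17 s, with the block held still in front of the inspection camera. The hand-in gives no verdict, so these are my own last checks.

- **Tilt:** the arm can only point the tool straight down, so I pivoted the block in a light grip against the mould ring's outer edge. I then gripped it harder, at 15 N.
- **Straps:** both pads read 67–75 mm above the bench across the top and side views (70 mm is shut), and both looked level.
- **Block position:** the middle of the slotted face worked out about 3 mm from the view point. I put the real error at around 5 mm, because my estimate of the lens position was only good to about 3–5 mm.
- **Block angle:** tilt measured 31.2° against 30°, and the heading was within about 1°. The slotted face is towards the lens and the top is up.
- **Grip:** the fingers were 46 mm apart, which matches the block's width, and the arm was still.
- **Other objects:** nothing on the bench looked disturbed in the views, though I did not measure each object's position.

Two readings disagreed. My two-view fix of the lens came out about 5 mm higher than its stated height, so I used the stated height. The wrist camera's reading of where the block sat in the grip also shifted by about 2 mm between moves. Both are well inside the 25 mm tolerance.

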